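# Load the parts basket and hold the cleaner's lid

### The arm

A 7-joint arm with a two-finger parallel gripper is mounted at the origin on the work surface. World frame = base frame: x ahead of the robot, y to its left, z up, the work surface at z = 0. Lengths are in m, angles in rad, forces in N, time in s.
With the tool pointing down it reaches from about 0.4 to 0.85 m from the base axis. Payload 4.4 kg.
Tool frame: the origin (TCP) lies between the finger pads; the fingertips stand 19 mm ahead of it and the grasp point (between the pads) is the TCP; z points along the fingers, y is the line along which they close (so a half turn about z gives the same grasp; the last joint's range is limited). The gripper opens to 94 mm and grips with 3 to 60 N. Pads are 16 mm wide; open, the fingers measure 119 mm over their backs; the gripper's body (75 mm by 177 mm) begins 78 mm behind the grasp point.
Start: joints at [1.038, 0.628, 0.038, 1.517, -0.027, 0.996, -0.02], TCP at [0.293, -0.58, 0.224] pointing down, gripper open.
Joint ranges: [-3.06, 3.06], [-0.37, 2.12], [-1.25, 1.32], [0.18, 2.47], [-1.1, 4.24], [0.23, 1.98], [-2.94, 2.94]. Speed limits (rad/s): [2.57, 2.57, 3.14, 3.14, 3.14, 3.14, 3.14].

### API

Orientations are given as a unit quaternion [w, x, y, z].
In Python, from bench import ctrl gives the robot as it stands. The module is installed in compiled form; this text tells all that it offers.
- The arm moves only by the tool arm_command, never from a script. Its argument "deltas" is a list of rows, each a list of 3 entries, a list of its own where there are three numbers: the shift along the world's x, y, z normalised to -1 to 1, where 1 is 0.1 m, then the turn, a rotation vector about the world's x, y, z normalised to -1 to 1, where 1 is 30 degrees, then the opening, from -1 (shut) to 1 (fully open). In form: [[[tx, ty, tz], [rx, ry, rz], hand], ...]. A call has 1 to 5 rows; each row is the pose to reach, as a shift and turn from the pose commanded when the call began; what a row does not reach only later rows make up. A row lasts 1/10 s, in which the tool goes at most 50 mm and 8.59 degrees, less where a joint would pass 70% of its speed; a pose out of reach is approached as far as the arm can. A call with a number of a shift or a turn outside -1 to 1 is refused whole. A call with a gripper value outside its range is refused whole. The fingers move at their own pace and stop on an object; the grip force is fixed at half the most. Time passes only in rows, so rows that repeat a pose let the fingers close. It gives the time, the measured TCP pose, the force, the opening and the grip force at its end, in the units of the state.
- ctrl.get_obs(): the state, without advancing time (a new reading comes with each control period).
- ctrl.get_image(name): name is "scene" or "top" or "wrist"; returns the picture (400x640x3 uint8, red, green, blue); there is no depth.
- ctrl.get_calibration(name): a dict with "fx", "fy", "cx", "cy" (pixels), "k1" (the pictures are not rectified: a ray, as slopes to the right and down, at radius r is drawn at 1 + k1 r^2 times it, then the intrinsics apply), "camera_from_world" (4x4, takes a point from world to camera coordinates). Camera axes: x right, y down, z forward; pixel columns grow to the right and rows downward; lengths in m; the calibration is good to about 2 mm. A picture is of the moment at which its call begins: read the wrist's pose just before it. get_calibration takes no time and is no camera call; for the wrist camera it gives the pose at the moment of the call.
- ctrl.sign_off(): hands the job in; it is judged then, once.
The state is a dict: "time_s": time; "joints": joint angles; "qd": joint speeds; "joint_efforts": joint torques, N m; "tool_pos": TCP position; "tool_rot": TCP orientation; "force": force on the tool from outside, world axes, zero at the start; "wrist_torque": the same for the moment, N m; "finger_gap": finger opening in m; "gripper_force": force on a finger pad.
Only numpy, scipy, OpenCV 4.12 (cv2) and the standard library are available. Lean on these libraries where they do the work, as an engineer would, in place of code of your own. Each camera call takes 0.05 s, during which the arm holds its last target. There are 200 camera calls.

### The job

Stand the finned heat sink and the solenoid valve body upright in the two empty compartments of the wire parts basket, setting them down rather than dropping them, and leave the basket where it stands. Then raise the hinged lid of the ultrasonic cleaner to 60 degrees from closed and keep holding it there, without letting it drop, so that I have both hands free to lower the basket into the tank: finish while still holding the lid. Leave everything else on the bench as it is.

Things in the scene. Friction and masses are not known exactly. Their poses are not given: they have to be found in the camera images.
- cleaner: fixed bench ultrasonic cleaner: steel case 150 mm deep (its x), 250 wide (its y), 165 high; black control panel on its front (-x, towards the robot). Origin: centre of its underside, on the bench. With the lid closed, the lid's flat top is 176 mm above the bench (raised centre field 179) and the handle's top 221. It stands on the left or on the right.
- lid (a joint): opening angle of the cleaner's lid, rad: 0 closed (its start), growing as the front edge rises; 60 degrees = 1.047; stop at 1.40. The steel lid (154 x 254 x 10 mm, about 0.4 kg) turns on a free hinge along the far (+x) top edge of the case; it has no stay and falls shut from any angle when let go.
- lid_handle (a point): middle of the lid's handle: straight round black bar, 12 mm diameter, 110 mm long, along the cleaner's y, on posts 49 mm either side of this point. Axis 39 mm above the lid's flat top, 17 mm in from its front edge; lid closed: (-60, 0, 215) mm in the cleaner's frame. The bar can turn between the fingers, so a gripper kept pointing down can raise it all the way.
- lid_hinge (a point): middle of the lid's hinge axis, which runs along the cleaner's y; at (75, 0, 165) mm in the cleaner's frame. Lid closed: the handle's middle is 135 mm in front (cleaner -x) and 50 mm above this point. It moves on a circle about it, up and then away from the robot (cleaner +x).
- basket: loose stainless wire basket, 0.55 kg: 54 mm (its x) by 156 mm (its y), walls 36 mm high and 3 thick, floor 3 thick. Three open compartments in a row along y, 48 x 48 mm inside, centred at y = -51, 0, +51 mm; the middle one is taken, the end ones empty. Wire loops stick out 28 mm beyond both ends, 46 mm high. Origin: centre of its underside.
- heatsink: finned aluminium heat sink standing on end, 40 x 40 mm and 75 mm tall, about 0.17 kg; fins run from top to bottom; sides along its x and y. Origin at the centre of its underside, z up. Its fins are stiff and may be gripped on either pair of faces.
- solenoid: steel solenoid valve body, an upright cylinder of 38 mm diameter, with two black seal rings and chamfered foot, 73 mm tall, with a brass boss (24 mm diameter, 7 mm high) on top, 80 mm in all, about 0.26 kg. Origin at the centre of its underside, z up.
- shell: cast connector shell, 40 x 40 mm and 62 mm tall, standing already in the middle compartment of the basket; stays there. Origin at the centre of its underside.
- jar: amber glass jar with white screw cap, 48 mm diameter, 72 mm tall; origin at the centre of its underside. To be left alone.
- screwdriver: screwdriver with black handle, 170 mm long, lying on the bench. To be left alone.
- reel: bare metal wire reel standing on a flange, 60 mm diameter, 42 mm tall; origin at the centre of its underside. To be left alone.
- relay: black automotive relay, a 30 x 30 mm block 32 mm tall standing on the bench; origin at the centre of its underside. To be left alone.
- bush: short brass bush, 22 mm diameter, 20 mm tall, standing on the bench in front of the robot; origin at the centre of its underside. To be left alone.
Not all that is in view belongs to the job. What is shaped like the solenoid but green or red is not meant.

How it is judged:
On the way:
1. both parts stand upright on the floor of the basket's compartments, let go, with the lid still closed (z of each of heatsink, solenoid, shell in the frame of basket below 0.008 m and x of heatsink in the frame of basket between -0.014 and 0.014 m and y of heatsink in the frame of basket between -0.078 and 0.078 m and angle between each of heatsink, solenoid, shell's own z axis and vertical below 0.12 rad and x of solenoid in the frame of basket between -0.014 and 0.014 m and y of solenoid in the frame of basket between -0.078 and 0.078 m and x of shell in the frame of basket between -0.014 and 0.014 m and y of shell in the frame of basket between -0.078 and 0.078 m and y of shell in the frame of basket between -0.014 and 0.014 m and height (world z) of basket below 0.008 m and angle between basket's own z axis and vertical below 0.06 rad and distance of basket from where it was at the start of the episode below 0.06 m and contact force between the fingers and heatsink below 0.2 N and contact force between the fingers and solenoid below 0.2 N and contact force between the fingers and basket below 0.2 N and value of joint lid below 0.1 rad), for 0.2 s.
At the end, for the whole second after the job is handed in: Fingers hold the lid still (over 0.8 N) at 60 +- 6.3 degrees (1.047 +- 0.11 rad); heat sink and solenoid stand upright (0.12 rad) on the floor of the basket's compartments, let go, the shell still in the middle one; basket flat on the bench, within 60 mm of its start (z of each of heatsink, solenoid, shell in the frame of basket below 0.008 m and x of heatsink in the frame of basket between -0.014 and 0.014 m and y of heatsink in the frame of basket between -0.078 and 0.078 m and angle between each of heatsink, solenoid, shell's own z axis and vertical below 0.12 rad and x of solenoid in the frame of basket between -0.014 and 0.014 m and y of solenoid in the frame of basket between -0.078 and 0.078 m and x of shell in the frame of basket between -0.014 and 0.014 m and y of shell in the frame of basket between -0.078 and 0.078 m and y of shell in the frame of basket between -0.014 and 0.014 m and height (world z) of basket below 0.008 m and angle between basket's own z axis and vertical below 0.06 rad and distance of basket from where it was at the start of the episode below 0.06 m and contact force between the fingers and heatsink below 0.2 N and contact force between the fingers and solenoid below 0.2 N and contact force between the fingers and basket below 0.2 N and value of joint lid between 0.937 and 1.157 rad and velocity of joint lid between -0.1 and 0.1 rad/s and contact force between the fingers and lid above 0.8 N); the arm keeps its last pose, push and grip.
It fails at once if the lid is let drop (closing faster than 2 rad/s) (velocity of joint lid below -2 rad/s).
It fails at once if a part is dropped (moves faster than 0.7 m/s with no finger on it) ((linear speed of heatsink above 0.7 m/s and contact force between the fingers and heatsink below 0.05 N) or (linear speed of solenoid above 0.7 m/s and contact force between the fingers and solenoid below 0.05 N)).
It fails at once if another thing on the bench is shifted by more than 30 mm (distance of any of jar, screwdriver, reel, relay, bush from where it was at the start of the episode above 0.03 m).
It also fails if it takes over 69 s, if anything falls off the work surface, if the arm or the gripper's body presses on something with over 40 N, if the wrist force passes 120 N, or if a joint passes its speed limit or range.

## Working session

There is one attempt and no reset: what is moved stays moved. The work goes in short steps, Python scripts to look and compute and a tool call to move; the robot and the scene stay as the last step left them, time stands still between calls to the robot, and variables do not carry over. Pictures are saved under pics/ and viewed, at most 10 in all, crops included, and the job is handed in when it is done.

Besides the shell and the picture viewer there is one more tool, called after "Request:" as name(argument=value, ...), one argument or row to a line, values as JSON. arm_command: Moves the arm, as the interface text tells. Its arguments: {"type":"object","properties":{"deltas":{"type":"array"}},"required":["deltas"]}

```bash
mkdir -p pics
cat > h.py <<'E'
import numpy as np, cv2
from bench import ctrl
def cal(n):
    c=ctrl.get_calibration(n); return c
def snap(n,f):
    c=ctrl.get_calibration(n); im=ctrl.get_image(n); cv2.imwrite('pics/'+f,im[:,:,::-1]); np.save('pics/'+f+'.npy',im); return im,c
def proj(c,P):
    P=np.atleast_2d(P); T=np.array(c['camera_from_world']); q=P@T[:3,:3].T+T[:3,3]
    s=q[:,:2]/q[:,2:]; s=s*(1+c['k1']*(s**2).sum(1,keepdims=True))
    return s*[c['fx'],c['fy']]+[c['cx'],c['cy']]
def ray(c,uv):
    d=(np.array(uv,float)-[c['cx'],c['cy']])/[c['fx'],c['fy']]; s=d.copy()
    for _ in range(20): s=d/(1+c['k1']*(s@s))
    T=np.array(c['camera_from_world']); R=T[:3,:3]
    return -R.T@T[:3,3], R.T@np.array([s[0],s[1],1])
def atz(c,uv,z):
    o,d=ray(c,uv); return o+d*(z-o[2])/d[2]
E
python3 - <<'E'
from h import *
for n in ('top','scene'):
    im,c=snap(n,n+'0.png'); print(n,np.round(ray(c,(320,200)),3).tolist(),c['fx'],c['k1'])
print(ctrl.get_obs())
E
```

```text
top [[0.482, -0.006, 1.154], [0.062, 0.023, -0.998]] 372.56119330627126 -0.08485952149013065
scene [[1.223, 0.061, 0.67], [-0.793, -0.082, -0.604]] 373.6942617771767 0.0015971019115200926
{'time_s': 0.1, 'joints': array([ 1.03822015,  0.62921274,  0.03847965,  1.51823243, -0.02699195,
        0.99629208, -0.02001235]), 'qd': array([-0.0012664 , -0.0015117 , -0.00109021, -0.00203291,  0.0006792 ,
       -0.00041199, -0.00202878]), 'joint_efforts': array([ 2.18593552e-03, -5.50791264e+01,  1.14728618e+00, -1.87119555e+01,
       -5.21655951e-02,  1.91151362e-02,  3.80663641e-05]), 'tool_pos': array([ 0.29226925, -0.57997557,  0.22368457]), 'tool_rot': array([-7.85913210e-04,  9.72892172e-01,  2.31257782e-01, -2.07606785e-04]), 'force': array([0.2525859 , 0.38283638, 0.21916731]), 'wrist_torque': array([ 0.03448878, -0.00450507,  0.01896539]), 'gripper_force': 0.0, 'finger_gap': 0.0939815954925422}
```

View pics/top0.png

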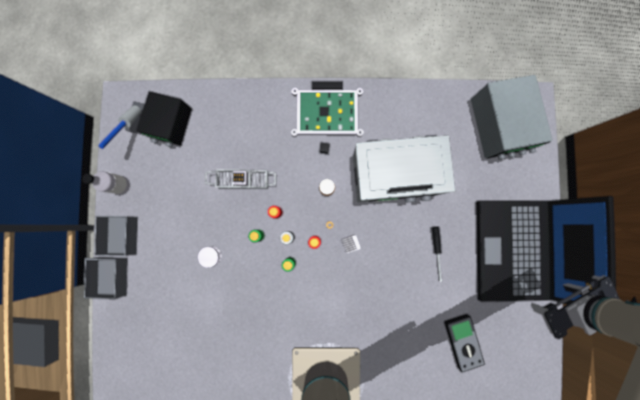

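View pics/scene0.png

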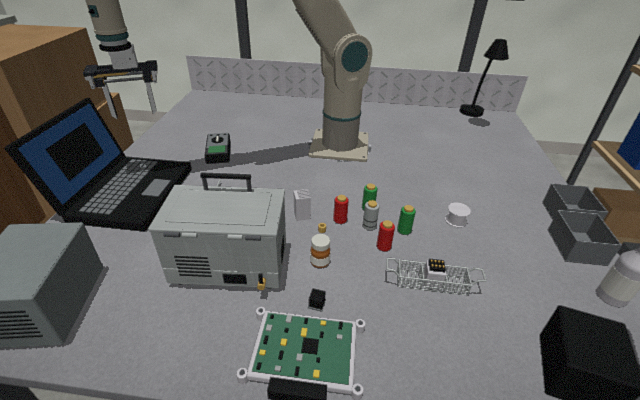

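Top view (+x up, +y left): there are five capped cylinders, at (287,238) grey, (256,236) and (289,264) green, and (275,211) and (315,242) red. The grey steel one at (287,238), seen at (371,213) in the scene view, fits the solenoid because it is neither green nor red. The heat sink is at (350,243), the basket at (243,179), and the cleaner at (404,168) with its handle at (410,188). I'll confirm these with an enlarged crop.

Run:
```python
from h import *
im=cv2.imread('pics/top0.png'); cv2.imwrite('pics/c1.png',cv2.resize(im[160:280,200:370],None,fx=4.7,fy=4.7,interpolation=cv2.INTER_CUBIC))
a=cv2.resize(im[125:215,340:470],None,fx=5,fy=5,interpolation=cv2.INTER_CUBIC)
cv2.imwrite('pics/c2.png',a)
```

```text
(no output)
```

View pics/c1.png

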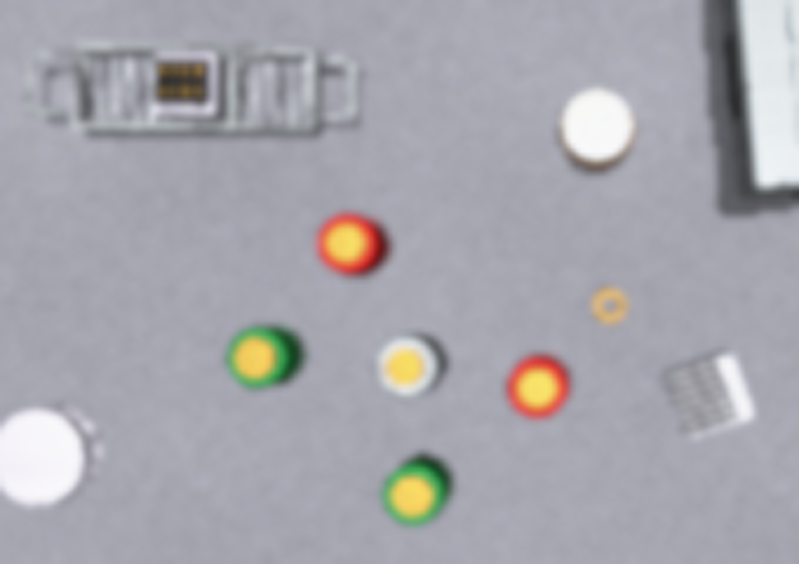

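View pics/c2.png

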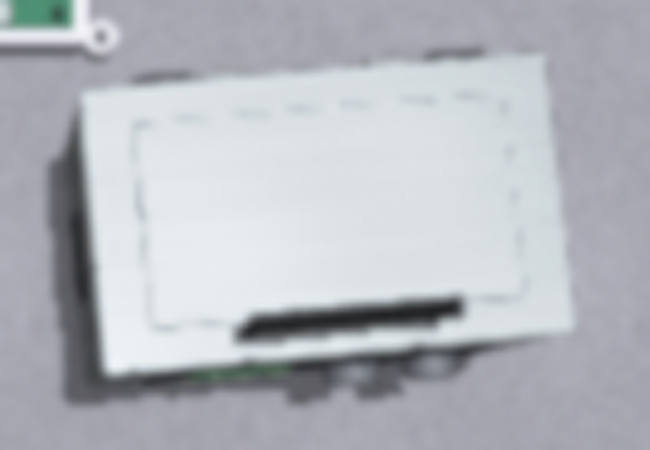

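The crop confirms it: the solenoid is the grey cylinder with the brass boss at crop (406,368). The heat sink top has corners at crop (735,353), (755,415), (690,438), (670,373), and the middle compartment holds the shell at (186,85). The lid corners and the black bar are clear in the second crop.

Run:
```python
from h import *
from scipy.optimize import least_squares
c=ctrl.get_calibration('top')
f=lambda p:[(p[0]+.5)/4.7-.5+200,(p[1]+.5)/4.7-.5+160]
g=lambda p:[(p[0]+.5)/5-.5+340,(p[1]+.5)/5-.5+125]
A=lambda p,z:np.round(atz(c,f(p),z),4)
for n,p,z in [('sol',(406,368),.08),('greenL',(256,358),.08),('greenB',(412,496),.08),('redR',(538,387),.08),('redT',(348,243),.08),('bush',(610,306),.02),('jar',(597,125),.072),('reelcap',(38,457),.042),('shell',(184,82),.065)]: print(n,A(p,z))
def rect(px,local,z,yaw0):
    W=np.array([atz(c,p,z) for p in px])
    def r(q):
        R=np.array([[np.cos(q[2]),-np.sin(q[2])],[np.sin(q[2]),np.cos(q[2])]])
        P=local@R.T+q[:2]; return (P-W[:,:2]).ravel()
    s=least_squares(r,[*W[:,:2].mean(0),yaw0]); print(np.round(s.x,4),'deg',np.degrees(s.x[2]).round(1),'rms mm',1000*np.sqrt(2*s.cost/len(px)))
    return s.x
def loc(a,b): return np.array([[a,b],[a,-b],[-a,-b],[-a,b]])/2  # TL,TR,BR,BL
print('heat');rect([f(p) for p in[(670,373),(735,353),(755,415),(690,438)]],loc(.04,.04),.075,0.)
print('bask');rect([f(p) for p in[(85,50),(318,50),(320,132),(88,132)]],loc(.054,.156),.036,0.)
print('lid');q=rect([g(p) for p in[(83,93),(547,57),(575,330),(105,375)]],loc(.154,.254),.176,0.)
R=np.array([[np.cos(q[2]),-np.sin(q[2])],[np.sin(q[2]),np.cos(q[2])]])
print('handle',q[:2]+R@[-.06,0],'hinge',q[:2]+R@[.075,0])
for p in [(237,327),(463,303)]: print(atz(c,g(p),.218))
o=ctrl.get_obs(); from scipy.spatial.transform import Rotation as Ro
w=o['tool_rot'];M=Ro.from_quat([w[1],w[2],w[3],w[0]]).as_matrix();print(M.round(3))
cw=ctrl.get_calibration('wrist');T=np.array(cw['camera_from_world']);print('cam in tool',M.T@(-T[:3,:3].T@T[:3,3]-o['tool_pos']),cw['fx'], (M.T@T[:3,:3].T).round(2).tolist())
```

```text
sol [0.4391 0.1166 0.08  ]
greenL [0.4446 0.209  0.08  ]
greenB [0.3613 0.1122 0.08  ]
redR [0.428  0.0357 0.08  ]
redT [0.5155 0.1532 0.08  ]
bush [ 0.4773 -0.0082  0.02  ]
jar [5.896e-01 4.000e-04 7.200e-02]
reelcap [0.379  0.3562 0.042 ]
shell [0.6168 0.2608 0.065 ]
heat
[ 0.4235 -0.0711  0.3141] deg 18.0 rms mm 1.1616125190098285
bask
[0.6147 0.2559 0.007 ] deg 0.4 rms mm 2.454020972100743
lid
[ 0.6311 -0.2094  0.0879] deg 5.0 rms mm 2.9311409883943123
handle [ 0.57131557 -0.21468792] hinge [ 0.70579474 -0.20284085]
[ 0.5660594  -0.15302582  0.218     ]
[ 0.57875452 -0.26847009  0.218     ]
[[ 0.893  0.45  -0.001]
 [ 0.45  -0.893  0.001]
 [-0.    -0.002 -1.   ]]
cam in tool [ 0.0797156   0.00034506 -0.15936013] 317.87522653211585 [[-0.0, -0.96, -0.27], [1.0, -0.0, 0.0], [-0.0, -0.27, 0.96]]
```

Request:
arm_command(
  deltas=[
    [[0.05,0.2,0],[0,0,0.2],1],
    [[0.1,0.4,0],[0,0,0.4],1],
    [[0.16,0.6,0],[0,0,0.6],1],
    [[0.21,0.8,0],[0,0,0.8],1],
    [[0.26,1,0],[0,0,1],1],
  ],
)

```text
time_s: 0.6
tool_pos: [0.3185, -0.4794, 0.2241]
tool_rot: [-0.0, 0.879, 0.477, -0.0]
force: [1.1, 0.1, -0.0]
finger_gap: 0.0941
gripper_force: 0.0
```

Request:
arm_command(
  deltas=[
    [[0.05,0.2,0],[0,0,0.2],1],
    [[0.1,0.4,0],[0,0,0.4],1],
    [[0.16,0.6,0],[0,0,0.6],1],
    [[0.21,0.8,0],[0,0,0.8],1],
    [[0.26,1,0],[0,0,1],1],
  ],
)

```text
time_s: 1.1
tool_pos: [0.3445, -0.3794, 0.2242]
tool_rot: [-0.0, 0.725, 0.688, -0.0]
force: [-0.3, 0.4, -1.2]
finger_gap: 0.0943
gripper_force: 0.0
```

Request:
arm_command(
  deltas=[
    [[0.05,0.2,0],[0,0,0.15],1],
    [[0.1,0.4,0],[0,0,0.3],1],
    [[0.16,0.6,0],[0,0,0.45],1],
    [[0.21,0.8,0],[0,0,0.6],1],
    [[0.26,1,0],[0,0,0.71],1],
  ],
)

```text
time_s: 1.6
tool_pos: [0.3709, -0.2788, 0.2245]
tool_rot: [0.0, 0.585, 0.811, 0.0]
force: [0.5, 0.0, 0.7]
finger_gap: 0.0937
gripper_force: 0.0
```

Request:
arm_command(
  deltas=[
    [[0.05,0.2,0],[0,0,0],1],
    [[0.1,0.4,0],[0,0,0],1],
    [[0.16,0.6,0],[0,0,0],1],
    [[0.21,0.8,0],[0,0,0],1],
    [[0.26,1,0],[0,0,0],1],
  ],
)

```text
time_s: 2.1
tool_pos: [0.3968, -0.1788, 0.2245]
tool_rot: [0.0, 0.587, 0.81, 0.0]
force: [0.7, 0.4, -0.4]
finger_gap: 0.094
gripper_force: 0.0
```

Request:
arm_command(
  deltas=[
    [[0.05,0.2,0],[0,0,0],1],
    [[0.1,0.4,0],[0,0,0],1],
    [[0.16,0.6,0],[0,0,0],1],
    [[0.21,0.8,0],[0,0,0],1],
    [[0.26,1,0],[0,0,0],1],
  ],
)

```text
time_s: 2.6
tool_pos: [0.4226, -0.0788, 0.2245]
tool_rot: [0.0, 0.587, 0.81, 0.0]
force: [0.4, -0.7, 1.4]
finger_gap: 0.0941
gripper_force: 0.0
```

```bash
cat >> h.py <<'E'
from scipy.spatial.transform import Rotation as Ro
def st():
    o=ctrl.get_obs(); w=o['tool_rot'];M=Ro.from_quat([w[1],w[2],w[3],w[0]]).as_matrix()
    print('t',round(o['time_s'],2),'pos',o['tool_pos'].round(4),'yaw',np.degrees(np.arctan2(M[1,0],M[0,0])).round(2),'z',M[:,2].round(3),'F',o['force'].round(1),'gap',round(o['finger_gap'],4),'gf',round(o['gripper_force'],1),'q',o['joints'].round(2)); return o
E
python3 - <<'E'
from h import *
st(); im,c=snap('wrist','w1.png')
def loc(a,b): return np.array([[a,b],[a,-b],[-a,-b],[-a,b]])/2
a=.3141;R=np.array([[np.cos(a),-np.sin(a)],[np.sin(a),np.cos(a)]])
P=np.c_[loc(.04,.04)@R.T+[.4235,-.0711],np.full(4,.075)]
print(proj(c,P).round(1), proj(c,[.4391,.1166,.08]))
E
```

```text
t 2.6 pos [ 0.4226 -0.0788  0.2245] yaw 108.18 z [ 0. -0. -1.] F [ 0.4 -0.7  1.4] gap 0.0941 gf 0.0 q [ 0.45  0.34 -0.43  2.09  0.21  0.75  0.2 ]
[[342.6 165.7]
 [341.7 204.8]
 [302.3 204.7]
 [301.8 165.6]] [[408.41424583 -11.13506791]]
```

View pics/w1.png

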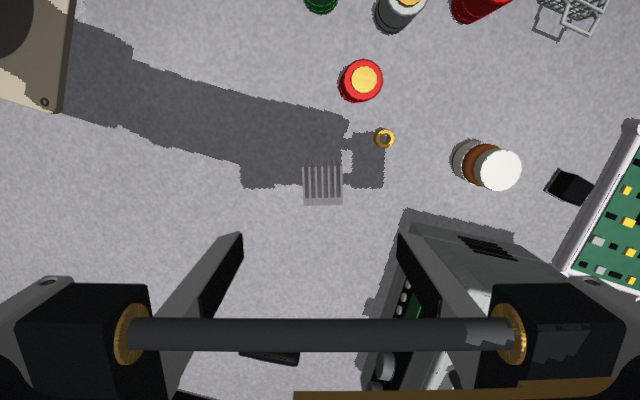

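The heat sink top is at (303–343,164–205), within about 1 px of the prediction and square to the fingers. I'll descend and grip it high, so the fingertips stay above the basket wall later.

Request:
arm_command(
  deltas=[
    [[0.01,0.08,-0.2],[0,0,0],1],
    [[0.01,0.08,-0.4],[0,0,0],1],
    [[0.01,0.08,-0.6],[0,0,0],1],
    [[0.01,0.08,-0.8],[0,0,0],1],
    [[0.01,0.08,-1],[0,0,0],1],
  ],
)

```text
time_s: 3.15
tool_pos: [0.4235, -0.0722, 0.1238]
tool_rot: [0.0, 0.587, 0.81, 0.0]
force: [0.9, -0.1, -0.6]
finger_gap: 0.0942
gripper_force: 0.0
```

Request:
arm_command(
  deltas=[
    [[0,0,-0.15],[0,0,0],1],
    [[0,0,-0.3],[0,0,0],1],
    [[0,0,-0.45],[0,0,0],1],
    [[0,0,-0.62],[0,0,0],1],
    [[0,0,-0.62],[0,0,0],1],
  ],
)

```text
time_s: 3.65
tool_pos: [0.4223, -0.0721, 0.0612]
tool_rot: [-0.001, 0.587, 0.81, -0.001]
force: [-0.1, -0.7, 0.4]
finger_gap: 0.0938
gripper_force: 0.0
```

Request:
arm_command(
  deltas=[
    [[0,0,0],[0,0,0],-1],
    [[0,0,0],[0,0,0],-1],
    [[0,0,0],[0,0,0],-1],
    [[0,0,0],[0,0,0],-1],
    [[0,0,0],[0,0,0],-1],
  ],
)

```text
time_s: 4.15
tool_pos: [0.4238, -0.0726, 0.0629]
tool_rot: [0.0, 0.588, 0.809, 0.0]
force: [-0.2, 0.3, -0.6]
finger_gap: 0.0575
gripper_force: 0.0
```

Request:
arm_command(
  deltas=[
    [[0,0,0],[0,0,0],-1],
    [[0,0,0],[0,0,0],-1],
    [[0,0,0],[0,0,0],-1],
  ],
)

```text
time_s: 4.45
tool_pos: [0.4235, -0.0725, 0.0625]
tool_rot: [-0.0, 0.587, 0.809, -0.0]
force: [-0.6, -0.0, 1.6]
finger_gap: 0.0397
gripper_force: 29.8
```

Request:
arm_command(
  deltas=[
    [[0,0,0.2],[0,0,0],-1],
    [[0,0,0.4],[0,0,0],-1],
    [[0,0,0.6],[0,0,0],-1],
    [[0,0,0.8],[0,0,0],-1],
    [[0,0,1],[0,0,0],-1],
  ],
)

```text
time_s: 4.95
tool_pos: [0.423, -0.0724, 0.1631]
tool_rot: [-0.0, 0.587, 0.809, -0.0]
force: [0.3, -0.3, -1.6]
finger_gap: 0.04
gripper_force: 29.8
```

Request:
arm_command(
  deltas=[
    [[0.2,0.2,0.1],[0,0,-0.1],-1],
    [[0.4,0.4,0.2],[0,0,-0.2],-1],
    [[0.6,0.6,0.3],[0,0,-0.3],-1],
    [[0.8,0.8,0.4],[0,0,-0.45],-1],
    [[0.95,1,0.5],[0,0,-0.6],-1],
  ],
)

```text
time_s: 5.45
tool_pos: [0.5192, 0.0283, 0.2125]
tool_rot: [-0.0, 0.708, 0.706, -0.0]
force: [-0.3, -0.8, -2.6]
finger_gap: 0.0395
gripper_force: 29.8
```

Request:
arm_command(
  deltas=[
    [[0.2,0.2,0.1],[0,0,0],-1],
    [[0.4,0.4,0.2],[0,0,0],-1],
    [[0.6,0.6,0.3],[0,0,0],-1],
    [[0.8,0.8,0.4],[0,0,0],-1],
    [[0.95,1,0.4],[0,0,0],-1],
  ],
)

```text
time_s: 5.95
tool_pos: [0.6149, 0.1284, 0.2532]
tool_rot: [0.0, 0.707, 0.707, 0.001]
force: [1.4, 0.6, -2.8]
finger_gap: 0.0398
gripper_force: 29.8
```

Request:
arm_command(
  deltas=[
    [[0,0,0],[0,0,0],-1],
    [[0,0,0],[0,0,0],-1],
  ],
)

```text
time_s: 6.15
tool_pos: [0.6126, 0.1275, 0.2514]
tool_rot: [-0.001, 0.706, 0.708, -0.001]
force: [-1.7, -0.4, -1.8]
finger_gap: 0.0403
gripper_force: 29.8
```

Run:
```python
from h import *
st(); im,c=snap('wrist','w2.png')
def loc(a,b): return np.array([[a,b],[a,-b],[-a,-b],[-a,b]])/2
print(proj(c,np.c_[loc(.054,.156)+[.6147,.2559],np.full(4,.036)]).round(1), proj(c,np.c_[loc(.04,.04)+[.6147,.2559],np.full(4,.065)]).round(1))
```

```text
t 6.15 pos [0.6126 0.1275 0.2514] yaw 90.1 z [-0.002 -0.001 -1.   ] F [-1.7 -0.4 -1.8] gap 0.0403 gf 29.8 q [-0.05  0.58 -0.32  1.55  0.2   1.05 -0.43]
[[347.4 -14. ]
 [344.5 136.4]
 [298.  136.3]
 [295.8 -14.1]] [[341.6  39.4]
 [340.9  81.4]
 [302.   81.4]
 [301.5  39.4]]
```

View pics/w2.png

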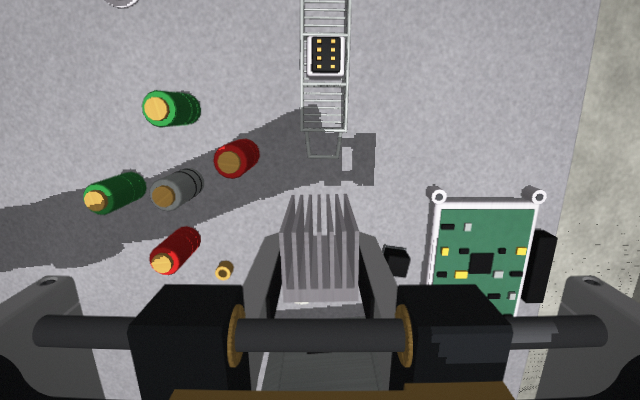

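Wrist view: the basket's near end rim is at about (301–348,131) and the shell at (307–343,37–77). That is roughly 4 px off my top-camera estimate, so I'll measure it on an enlarged crop.

Run:
```python
from h import *
im=cv2.imread('pics/w2.png'); a=cv2.resize(im[0:80,290:360],None,fx=5.6,fy=7,interpolation=cv2.INTER_LINEAR);b=cv2.resize(im[80:160,290:360],None,fx=5.6,fy=7,interpolation=cv2.INTER_LINEAR)
cv2.imwrite('pics/c3.png',np.hstack([a,b]))
```

```text
(no output)
```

View pics/c3.png

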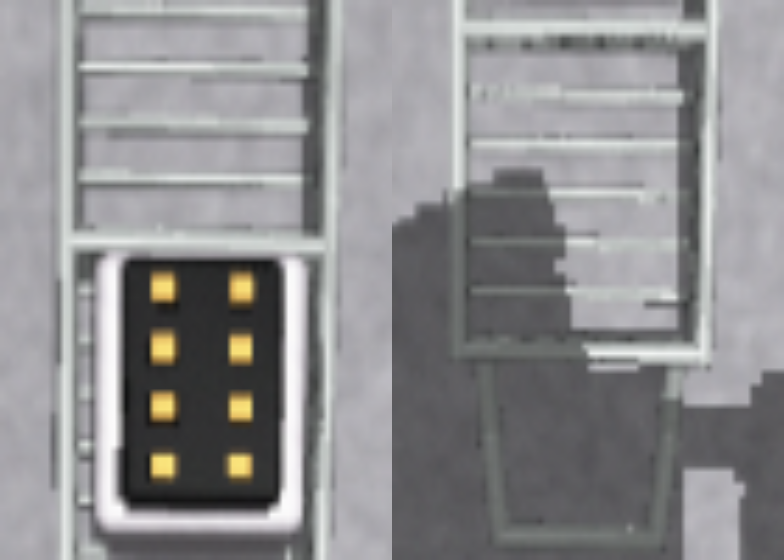

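Run:
```python
from h import *
import pickle
# camera pose at snapshot: arm unmoved since
c=ctrl.get_calibration('wrist'); st()
pts=[((324.2,130.3),-.0765),((324.9,84.3),-.0255),((325.5,34.7),.0255)]
W=np.array([atz(c,p,.036) for p,_ in pts]);print(W.round(4)); 
for (p,y),w in zip(pts,W): print('centre y',w[1]-y)
for r in [((301.25,131.7),(347.1,131.7)),((300.7,34.7),(350.4,34.7))]: print([atz(c,p,.036).round(4) for p in r])
print('shell', atz(c,(290+200/5.6,(255+535)/2/7),.065))
# same for top pic: shell
```

```text
t 6.2 pos [0.6125 0.1265 0.2515] yaw 90.03 z [-0.002 -0.001 -1.   ] F [ 0.3  0.3 -1.8] gap 0.0401 gf 29.8 q [-0.05  0.58 -0.32  1.55  0.2   1.05 -0.43]
[[0.6181 0.1837 0.036 ]
 [0.6187 0.2342 0.036 ]
 [0.6191 0.2853 0.036 ]]
centre y 0.26018679768193764
centre y 0.2596969849005774
centre y 0.259798739971215
[array([0.5915, 0.1821, 0.036 ]), array([0.6446, 0.1821, 0.036 ])]
[array([0.5924, 0.2853, 0.036 ]), array([0.646 , 0.2854, 0.036 ])]
shell [0.61901998 0.25884115 0.065     ]
```

Request:
arm_command(
  deltas=[
    [[0.04,0.2,0],[0,0,0],-1],
    [[0.04,0.4,0],[0,0,0],-1],
    [[0.04,0.6,0],[0,0,0],-1],
    [[0.04,0.8,0],[0,0,0],-1],
    [[0.04,0.8,0],[0,0,0],-1],
  ],
)

```text
time_s: 6.7
tool_pos: [0.6162, 0.2099, 0.2523]
tool_rot: [-0.001, 0.706, 0.709, 0.0]
force: [0.1, 0.7, -1.2]
finger_gap: 0.04
gripper_force: 29.8
```

Request:
arm_command(
  deltas=[
    [[0,0,-0.2],[0,0,0],-1],
    [[0,0,-0.4],[0,0,0],-1],
    [[0,0,-0.6],[0,0,0],-1],
    [[0,0,-0.8],[0,0,0],-1],
    [[0,0,-1],[0,0,0],-1],
  ],
)

```text
time_s: 7.2
tool_pos: [0.6174, 0.2044, 0.1517]
tool_rot: [0.001, 0.708, 0.707, -0.001]
force: [0.9, -0.3, -1.9]
finger_gap: 0.04
gripper_force: 29.8
```

Request:
arm_command(
  deltas=[
    [[0,0,-0.1],[0,0,0],-1],
    [[0,0,-0.2],[0,0,0],-1],
    [[0,0,-0.3],[0,0,0],-1],
    [[0,0,-0.4],[0,0,0],-1],
    [[0,0,-0.5],[0,0,0],-1],
  ],
)

```text
time_s: 7.7
tool_pos: [0.6178, 0.2076, 0.1022]
tool_rot: [0.0, 0.707, 0.707, 0.0]
force: [0.4, -0.5, -1.3]
finger_gap: 0.0398
gripper_force: 29.8
```

Request:
arm_command(
  deltas=[
    [[0,0,-0.07],[0,0,0],-1],
    [[0,0,-0.14],[0,0,0],-1],
    [[0,0,-0.21],[0,0,0],-1],
    [[0,0,-0.28],[0,0,0],-1],
    [[0,0,-0.34],[0,0,0],-1],
  ],
)

```text
time_s: 8.2
tool_pos: [0.6175, 0.2075, 0.0679]
tool_rot: [-0.0, 0.707, 0.707, -0.0]
force: [-0.0, -1.1, -2.1]
finger_gap: 0.0397
gripper_force: 29.8
```

Run:
```python
from h import *
st(); im,c=snap('scene','s1.png'); cv2.imwrite('pics/s1c.png',cv2.resize(cv2.imread('pics/s1.png')[190:310,360:510],None,fx=4.5,fy=4.5,interpolation=cv2.INTER_CUBIC))
```

```text
t 8.2 pos [0.6175 0.2075 0.0679] yaw 90.05 z [-0. -0. -1.] F [-0.  -1.1 -2.1] gap 0.0397 gf 29.8 q [-0.22  0.83 -0.26  1.63  0.29  0.72 -0.61]
```

No contact on the way in; I'll lower the last 3 mm, let go and rise.

Request:
arm_command(
  deltas=[
    [[0,0,-0.01],[0,0,0],-1],
    [[0,0,-0.02],[0,0,0],-1],
    [[0,0,-0.03],[0,0,0],-1],
    [[0,0,-0.03],[0,0,0],-1],
  ],
)

```text
time_s: 8.65
tool_pos: [0.6177, 0.2076, 0.0657]
tool_rot: [0.0, 0.707, 0.707, 0.0]
force: [-0.6, -0.2, -1.6]
finger_gap: 0.04
gripper_force: 29.8
```

Request:
arm_command(
  deltas=[
    [[0,0,0],[0,0,0],0.28],
    [[0,0,0],[0,0,0],0.28],
    [[0,0,0],[0,0,0],0.28],
    [[0,0,0],[0,0,0],0.28],
    [[0,0,0],[0,0,0],0.28],
  ],
)

```text
time_s: 9.15
tool_pos: [0.6176, 0.2076, 0.0656]
tool_rot: [0.0, 0.707, 0.707, 0.0]
force: [1.0, 0.6, 0.1]
finger_gap: 0.0602
gripper_force: 0.0
```

Request:
arm_command(
  deltas=[
    [[0,0,0.2],[0,0,0],0.28],
    [[0,0,0.4],[0,0,0],0.28],
    [[0,0,0.6],[0,0,0],0.28],
    [[0,0,0.8],[0,0,0],0.28],
    [[0,0,1],[0,0,0],0.28],
  ],
)

```text
time_s: 9.65
tool_pos: [0.6175, 0.2075, 0.1663]
tool_rot: [-0.0, 0.707, 0.707, -0.0]
force: [0.6, -0.4, 0.8]
finger_gap: 0.0605
gripper_force: 0.0
```

Request:
arm_command(
  deltas=[
    [[-0.18,-0.13,0.2],[0,0,0],0.28],
    [[-0.36,-0.26,0.4],[0,0,0],0.28],
    [[-0.54,-0.39,0.5],[0,0,0],0.28],
    [[-0.72,-0.52,0.6],[0,0,0],0.28],
    [[-0.9,-0.65,0.6],[0,0,0],0.28],
  ],
)

```text
time_s: 10.15
tool_pos: [0.5277, 0.1424, 0.227]
tool_rot: [0.001, 0.707, 0.707, 0.001]
force: [0.2, -0.1, -0.9]
finger_gap: 0.06
gripper_force: 0.0
```

Request:
arm_command(
  deltas=[
    [[-0.18,-0.13,0],[0,0,0],0.28],
    [[-0.36,-0.26,0],[0,0,0],0.28],
    [[-0.54,-0.39,0],[0,0,0],0.28],
    [[-0.72,-0.52,0],[0,0,0],0.28],
    [[-0.89,-0.63,0],[0,0,0],0.28],
  ],
)

```text
time_s: 10.65
tool_pos: [0.4377, 0.0788, 0.2256]
tool_rot: [0.0, 0.707, 0.707, 0.0]
force: [-0.8, 0.2, -0.5]
finger_gap: 0.0599
gripper_force: 0.0
```

Request:
arm_command(
  deltas=[
    [[0,0,0],[0,0,0],0.28],
    [[0,0,0],[0,0,0],0.28],
    [[0,0,0],[0,0,0],0.28],
  ],
)

```text
time_s: 10.95
tool_pos: [0.4398, 0.0804, 0.2257]
tool_rot: [0.0, 0.707, 0.708, 0.001]
force: [-0.0, -0.0, -1.1]
finger_gap: 0.0603
gripper_force: 0.0
```

Run:
```python
from h import *
st(); im,c=snap('wrist','w3.png'); p=proj(c,[.4391,.1166,.08])[0]; print(p)
hsv=cv2.cvtColor(im,cv2.COLOR_RGB2HSV); m=((hsv[...,0]>12)&(hsv[...,0]<32)&(hsv[...,1]>90)).astype(np.uint8)
n,l,s,ce=cv2.connectedComponentsWithStats(m)
for i in range(1,n):
    if s[i,4]>60 and np.hypot(*(ce[i]-p))<200: x,y,w,h=s[i,:4]; print(s[i],ce[i].round(1),atz(c,(x+w/2-.5,y+h/2-.5),.08).round(4), im[int(ce[i][1]),x+w+4])
```

```text
t 10.95 pos [0.4398 0.0804 0.2257] yaw 90.07 z [ 0.002  0.001 -1.   ] F [-0.  -0.  -1.1] gap 0.0603 gf 0.0 q [ 0.02  0.36 -0.35  2.05  0.17  0.76 -0.43]
[317.87215398 157.18468588]
[312  40  26  28 581] [324.6  53.5] [0.4451 0.2093 0.08  ] [ 81 186 100]
[387 105  26  25 504] [399.9 117. ] [0.5154 0.1544 0.08  ] [160  65  66]
[308 145  24  24 464] [319.4 156.5] [0.4407 0.1173 0.08  ] [100 103 102]
[227 150  25  24 471] [238.9 161.7] [0.3628 0.1125 0.08  ] [29 84 40]
[296 224  23  22 397] [307.1 234.5] [0.4279 0.037  0.08  ] [218  46  44]
[341 238  17  21 278] [348.8 247.7] [0.4715 0.0219 0.08  ] [171 169 174]
```

View pics/w3.png

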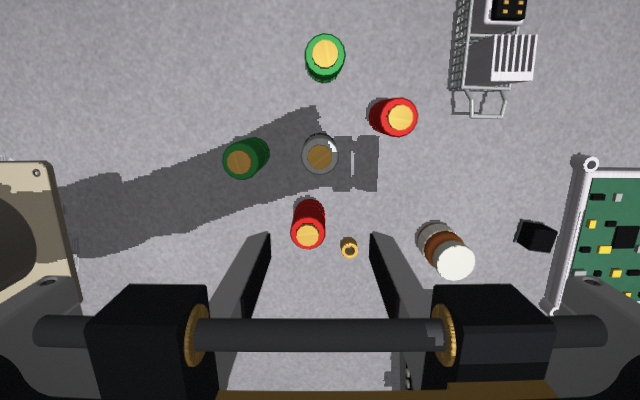

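The grey-sided boss at (319,156) is the solenoid, at (0.4405, 0.1172), with red and green decoys around it. The heat sink at (508,58) stands in the basket. Next I'll move over, descend between the neighbours with the fingers part open, and grip.

Request:
arm_command(
  deltas=[
    [[0.01,0.15,0],[0,0,0],0.28],
    [[0.01,0.3,0],[0,0,0],0.28],
    [[0.01,0.37,-0.2],[0,0,0],0.28],
    [[0.01,0.37,-0.4],[0,0,0],0.28],
    [[0.01,0.37,-0.6],[0,0,0],0.28],
  ],
)

```text
time_s: 11.5
tool_pos: [0.4404, 0.1177, 0.1647]
tool_rot: [0.0, 0.706, 0.708, 0.001]
force: [0.9, -0.4, -1.1]
finger_gap: 0.06
gripper_force: 0.0
```

Request:
arm_command(
  deltas=[
    [[0,0,-0.2],[0,0,0],0.28],
    [[0,0,-0.4],[0,0,0],0.28],
    [[0,0,-0.6],[0,0,0],0.28],
    [[0,0,-0.8],[0,0,0],0.28],
    [[0,0,-1.0],[0,0,0],0.28],
  ],
)

```text
time_s: 12.0
tool_pos: [0.4404, 0.1174, 0.0644]
tool_rot: [-0.0, 0.707, 0.708, 0.0]
force: [-0.9, -0.2, 0.6]
finger_gap: 0.0602
gripper_force: 0.0
```

Request:
arm_command(
  deltas=[
    [[0,0,-0.03],[0,0,0],0.28],
    [[0,0,-0.03],[0,0,0],0.28],
    [[0,0,-0.03],[0,0,0],-1],
    [[0,0,-0.03],[0,0,0],-1],
    [[0,0,-0.03],[0,0,0],-1],
  ],
)

```text
time_s: 12.5
tool_pos: [0.4402, 0.1167, 0.0632]
tool_rot: [0.0, 0.707, 0.707, 0.001]
force: [-0.6, -0.7, -0.0]
finger_gap: 0.0397
gripper_force: 0.0
```

Request:
arm_command(
  deltas=[
    [[0,0,0],[0,0,0],-1],
    [[0,0,0],[0,0,0],-1],
    [[0,0,0],[0,0,0],-1],
  ],
)

```text
time_s: 12.8
tool_pos: [0.44, 0.1166, 0.0631]
tool_rot: [0.0, 0.707, 0.707, 0.001]
force: [-0.4, -0.8, 5.8]
finger_gap: 0.0375
gripper_force: 30.0
```

Request:
arm_command(
  deltas=[
    [[0,0,0.2],[0,0,0],-1],
    [[0,0,0.4],[0,0,0],-1],
    [[0,0,0.6],[0,0,0],-1],
    [[0,0,0.8],[0,0,0],-1],
    [[0,0,1],[0,0,0],-1],
  ],
)

```text
time_s: 13.3
tool_pos: [0.4389, 0.1162, 0.163]
tool_rot: [-0.0, 0.707, 0.707, -0.0]
force: [1.0, -0.1, -4.1]
finger_gap: 0.0372
gripper_force: 30.0
```

Request:
arm_command(
  deltas=[
    [[0.18,0.2,0.1],[0,0,0],-1],
    [[0.36,0.4,0.2],[0,0,0],-1],
    [[0.54,0.6,0.3],[0,0,0],-1],
    [[0.72,0.8,0.4],[0,0,0],-1],
    [[0.9,0.97,0.5],[0,0,0],-1],
  ],
)

```text
time_s: 13.8
tool_pos: [0.5295, 0.2143, 0.2124]
tool_rot: [-0.0, 0.707, 0.708, -0.001]
force: [0.2, 0.2, -3.7]
finger_gap: 0.0372
gripper_force: 30.0
```

Request:
arm_command(
  deltas=[
    [[0.18,0.2,0],[0,0,0],-1],
    [[0.36,0.4,0],[0,0,0],-1],
    [[0.54,0.6,0],[0,0,0],-1],
    [[0.72,0.8,0],[0,0,0],-1],
    [[0.89,0.97,0],[0,0,0],-1],
  ],
)

```text
time_s: 14.3
tool_pos: [0.6184, 0.3112, 0.2114]
tool_rot: [-0.0, 0.707, 0.708, -0.001]
force: [0.2, 0.1, -3.4]
finger_gap: 0.0371
gripper_force: 30.0
```

Request:
arm_command(
  deltas=[
    [[0,0,0],[0,0,0],-1],
    [[0,0,0],[0,0,0],-1],
    [[0,0,0],[0,0,0],-1],
    [[0,0,-0.2],[0,0,0],-1],
    [[0,0,-0.4],[0,0,0],-1],
  ],
)

```text
time_s: 14.8
tool_pos: [0.6186, 0.3096, 0.173]
tool_rot: [0.0, 0.707, 0.707, 0.0]
force: [0.7, -0.4, -3.2]
finger_gap: 0.0371
gripper_force: 30.0
```

Request:
arm_command(
  deltas=[
    [[0,0,-0.15],[0,0,0],-1],
    [[0,0,-0.3],[0,0,0],-1],
    [[0,0,-0.45],[0,0,0],-1],
    [[0,0,-0.6],[0,0,0],-1],
    [[0,0,-0.6],[0,0,0],-1],
  ],
)

```text
time_s: 15.3
tool_pos: [0.617, 0.3095, 0.1097]
tool_rot: [-0.001, 0.707, 0.707, -0.002]
force: [-0.9, 0.2, -4.1]
finger_gap: 0.0371
gripper_force: 30.0
```

Request:
arm_command(
  deltas=[
    [[0,0,-0.08],[0,0,0],-1],
    [[0,0,-0.16],[0,0,0],-1],
    [[0,0,-0.24],[0,0,0],-1],
    [[0,0,-0.32],[0,0,0],-1],
    [[0,0,-0.4],[0,0,0],-1],
  ],
)

```text
time_s: 15.8
tool_pos: [0.6186, 0.3106, 0.0719]
tool_rot: [0.0, 0.707, 0.707, 0.0]
force: [-0.8, 0.0, -2.2]
finger_gap: 0.0374
gripper_force: 30.0
```

Request:
arm_command(
  deltas=[
    [[0,0,-0.02],[0,0,0],-1],
    [[0,0,-0.04],[0,0,0],-1],
    [[0,0,-0.055],[0,0,0],-1],
    [[0,0,-0.065],[0,0,0],-1],
    [[0,0,-0.065],[0,0,0],-1],
  ],
)

```text
time_s: 16.3
tool_pos: [0.6188, 0.3107, 0.0663]
tool_rot: [0.0, 0.707, 0.707, 0.0]
force: [0.2, -0.9, -3.3]
finger_gap: 0.0376
gripper_force: 30.0
```

Request:
arm_command(
  deltas=[
    [[0,0,0],[0,0,0],0.28],
    [[0,0,0],[0,0,0],0.28],
    [[0,0,0],[0,0,0],0.28],
    [[0,0,0],[0,0,0],0.28],
    [[0,0,0],[0,0,0],0.28],
  ],
)

```text
time_s: 16.8
tool_pos: [0.6187, 0.3106, 0.0661]
tool_rot: [0.0, 0.707, 0.707, 0.0]
force: [0.2, 0.2, 0.4]
finger_gap: 0.0604
gripper_force: 0.0
```

Request:
arm_command(
  deltas=[
    [[0,0,0.2],[0,0,0],0.28],
    [[0,0,0.4],[0,0,0],0.28],
    [[0,0,0.6],[0,0,0],0.28],
    [[0,0,0.8],[0,0,0],0.28],
    [[0,0,1],[0,0,0],0.28],
  ],
)

```text
time_s: 17.3
tool_pos: [0.6185, 0.3105, 0.1668]
tool_rot: [-0.0, 0.707, 0.707, 0.0]
force: [0.4, 0.2, -0.4]
finger_gap: 0.0604
gripper_force: 0.0
```

Request:
arm_command(
  deltas=[
    [[-0.1,-0.2,0.2],[0,0,0],0.28],
    [[-0.2,-0.4,0.4],[0,0,0],0.28],
    [[-0.3,-0.6,0.6],[0,0,0],0.28],
    [[-0.4,-0.8,0.8],[0,0,0],0.28],
    [[-0.5,-1,1],[0,0,0],0.28],
  ],
)

```text
time_s: 17.8
tool_pos: [0.568, 0.2097, 0.2668]
tool_rot: [0.0, 0.707, 0.707, 0.0]
force: [0.2, -0.1, -0.3]
finger_gap: 0.06
gripper_force: 0.0
```

Request:
arm_command(
  deltas=[
    [[0,-0.2,0.02],[0,0,0],0.28],
    [[0,-0.4,0.04],[0,0,0],0.28],
    [[0,-0.6,0.06],[0,0,0],0.28],
    [[0,-0.8,0.08],[0,0,0],0.28],
    [[0,-1,0.1],[0,0,0],0.28],
  ],
)

```text
time_s: 18.3
tool_pos: [0.5685, 0.1097, 0.2762]
tool_rot: [0.0, 0.707, 0.707, 0.0]
force: [-0.2, 0.5, -0.9]
finger_gap: 0.0599
gripper_force: 0.0
```

Request:
arm_command(
  deltas=[
    [[0,-0.2,0],[0,0,0],0.28],
    [[0,-0.4,0],[0,0,0],0.28],
    [[0,-0.6,0],[0,0,0],0.28],
    [[0,-0.8,0],[0,0,0],0.28],
    [[0,-1,0],[0,0,0],0.28],
  ],
)

```text
time_s: 18.8
tool_pos: [0.5684, 0.0097, 0.2761]
tool_rot: [0.0, 0.707, 0.707, 0.0]
force: [-0.6, -0.2, -0.7]
finger_gap: 0.0601
gripper_force: 0.0
```

Run:
```python
from h import *
st(); im,c=snap('scene','s2.png'); a,_=snap('top','t2.png')
A=cv2.resize(cv2.imread('pics/s2.png')[190:310,365:495],None,fx=4,fy=4,interpolation=cv2.INTER_CUBIC)
B=cv2.resize(cv2.imread('pics/t2.png')[150:210,205:280],None,fx=3.5,fy=3.5,interpolation=cv2.INTER_CUBIC)
o=np.zeros((480,520+B.shape[1],3),np.uint8); o[:,:520]=A;o[:B.shape[0],520:]=B;cv2.imwrite('pics/c4.png',o)
```

```text
t 18.8 pos [0.5684 0.0097 0.2761] yaw 90.04 z [ 0. -0. -1.] F [-0.6 -0.2 -0.7] gap 0.0601 gf 0.0 q [ 0.16  0.47 -0.34  1.68  0.18  1.02 -0.24]
```

View pics/c4.png

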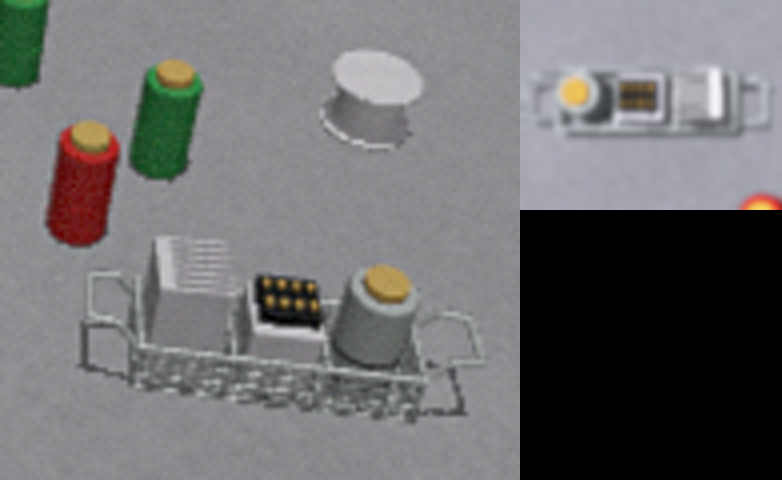

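Both parts stand upright in the end compartments with the shell between them: heat sink crop (190,290), solenoid (385,310). The basket hasn't moved. On to the lid handle.

Request:
arm_command(
  deltas=[
    [[0,-0.2,0.1],[0,0,0.04],0.28],
    [[0,-0.4,0.2],[0,0,0.08],0.28],
    [[0,-0.6,0.3],[0,0,0.12],0.28],
    [[0,-0.8,0.4],[0,0,0.16],0.28],
    [[0,-1,0.5],[0,0,0.18],0.28],
  ],
)

```text
time_s: 19.4
tool_pos: [0.5687, -0.0885, 0.3265]
tool_rot: [-0.0, 0.672, 0.741, 0.0]
force: [-0.5, 0.1, -0.1]
finger_gap: 0.0602
gripper_force: 0.0
```

Request:
arm_command(
  deltas=[
    [[0,-0.2,0],[0,0,0],0.28],
    [[0,-0.4,0],[0,0,0],0.28],
    [[0,-0.6,0],[0,0,0],0.28],
    [[0,-0.8,0],[0,0,0],0.28],
    [[0,-1,0],[0,0,0],0.28],
  ],
)

```text
time_s: 19.9
tool_pos: [0.569, -0.1885, 0.3261]
tool_rot: [-0.0, 0.672, 0.74, 0.001]
force: [0.6, -0.3, 0.1]
finger_gap: 0.0596
gripper_force: 0.0
```

Request:
arm_command(
  deltas=[
    [[0,-0.2,0],[0,0,0],0.28],
    [[0,-0.4,0],[0,0,0],0.28],
    [[0,-0.6,0],[0,0,0],0.28],
    [[0,-0.8,0],[0,0,0],0.28],
    [[0,-0.8,0],[0,0,0],0.28],
  ],
)

```text
time_s: 20.4
tool_pos: [0.5684, -0.2715, 0.3256]
tool_rot: [0.0, 0.674, 0.739, -0.0]
force: [0.5, 0.4, -0.6]
finger_gap: 0.0601
gripper_force: 0.0
```

Run:
```python
from h import *
st(); im,c=snap('wrist','w4.png')
import json; json.dump({k:np.array(v).tolist() for k,v in c.items()},open('c4.json','w'))
print(proj(c,[[.566,-.160,.215],[.5715,-.2147,.215],[.577,-.269,.215]]).round(1))
```

```text
t 20.4 pos [ 0.5684 -0.2715  0.3256] yaw 95.25 z [-0.    -0.001 -1.   ] F [ 0.5  0.4 -0.6] gap 0.0601 gf 0.0 q [ 0.59  0.53 -0.32  1.43  0.17  1.21  0.34]
[[328.4  69. ]
 [328.6 138.8]
 [328.7 201.4]]
```

View pics/w4.png

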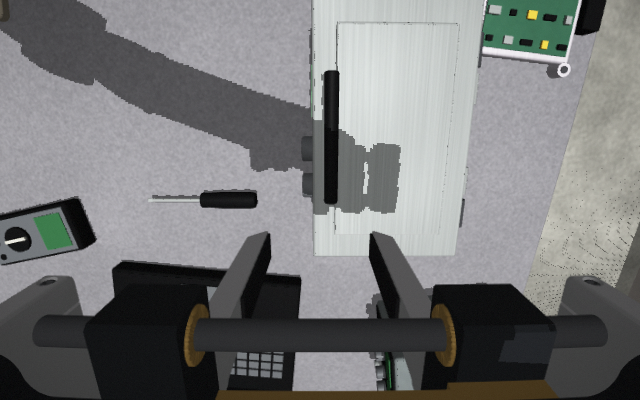

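The bar runs from (331,70) to (331,203), parallel to the pads and about 3 px further in than predicted, so the middle is at about (0.574, −0.216). I'll go down and grip.

Request:
arm_command(
  deltas=[
    [[0.03,0.2,0],[0,0,0],0.28],
    [[0.05,0.4,0],[0,0,0],0.28],
    [[0.05,0.53,0],[0,0,0],0.28],
    [[0.05,0.53,0],[0,0,0],0.28],
  ],
)

```text
time_s: 20.85
tool_pos: [0.5742, -0.2122, 0.3264]
tool_rot: [-0.0, 0.671, 0.742, 0.001]
force: [1.2, -0.6, -0.5]
finger_gap: 0.0601
gripper_force: 0.0
```

Request:
arm_command(
  deltas=[
    [[0,0,-0.15],[0,0,0],0.28],
    [[0,0,-0.3],[0,0,0],0.28],
    [[0,0,-0.45],[0,0,0],0.28],
    [[0,0,-0.6],[0,0,0],0.28],
    [[0,0,-0.7],[0,0,0],0.28],
  ],
)

```text
time_s: 21.35
tool_pos: [0.573, -0.2169, 0.2549]
tool_rot: [-0.0, 0.673, 0.74, -0.0]
force: [0.5, 0.2, -0.4]
finger_gap: 0.0604
gripper_force: 0.0
```

Request:
arm_command(
  deltas=[
    [[0,0,-0.1],[0,0,0],0.28],
    [[0,0,-0.2],[0,0,0],0.28],
    [[0,0,-0.3],[0,0,0],0.28],
    [[0,0,-0.4],[0,0,0],0.28],
    [[0,0,-0.4],[0,0,0],0.28],
  ],
)

```text
time_s: 21.85
tool_pos: [0.5726, -0.2163, 0.2144]
tool_rot: [-0.001, 0.673, 0.74, -0.001]
force: [-0.1, -1.0, 0.2]
finger_gap: 0.0602
gripper_force: 0.0
```

Request:
arm_command(
  deltas=[
    [[0,0,0],[0,0,0],-1],
    [[0,0,0],[0,0,0],-1],
    [[0,0,0],[0,0,0],-1],
    [[0,0,0],[0,0,0],-1],
    [[0,0,0],[0,0,0],-1],
  ],
)

```text
time_s: 22.35
tool_pos: [0.5737, -0.2165, 0.2163]
tool_rot: [0.0, 0.673, 0.74, 0.0]
force: [-0.8, -0.5, -0.5]
finger_gap: 0.0237
gripper_force: 0.0
```

Request:
arm_command(
  deltas=[
    [[0,0,0],[0,0,0],-1],
    [[0,0,0],[0,0,0],-1],
    [[0,0,0],[0,0,0],-1],
    [[0,0,0],[0,0,0],-1],
    [[0,0,0],[0,0,0],-1],
  ],
)

```text
time_s: 22.85
tool_pos: [0.5729, -0.2166, 0.216]
tool_rot: [-0.0, 0.673, 0.74, -0.0]
force: [-4.4, 0.5, 4.3]
finger_gap: 0.011
gripper_force: 30.0
```

Run:
```python
from h import *
o=st()
# arc deltas from current pose, 0..60 deg, along cleaner x (yaw 5.2)
yw=np.radians(5.2); r=np.hypot(135,50); a0=np.arctan2(50,-135)
for d in range(0,61,5):
    a=a0-np.radians(d); dx=r*np.cos(a)+135; dz=r*np.sin(a)-50
    print(d,(np.array([dx*np.cos(yw),dx*np.sin(yw),dz])/100).round(3))
```

```text
t 22.85 pos [ 0.5729 -0.2166  0.216 ] yaw 95.43 z [-0.001 -0.    -1.   ] F [-4.4  0.5  4.3] gap 0.011 gf 30.0 q [ 0.51  0.6  -0.31  1.63  0.21  0.95  0.22]
0 [0. 0. 0.]
5 [0.049 0.004 0.116]
10 [0.107 0.01  0.227]
15 [0.175 0.016 0.332]
20 [0.251 0.023 0.432]
25 [0.336 0.031 0.524]
30 [0.429 0.039 0.608]
35 [0.529 0.048 0.684]
40 [0.635 0.058 0.751]
45 [0.746 0.068 0.808]
50 [0.862 0.078 0.856]
55 [0.981 0.089 0.893]
60 [1.103 0.1   0.919]
```

Request:
arm_command(
  deltas=[
    [[0.024,0.002,0.058],[0,0,0],-1],
    [[0.049,0.004,0.116],[0,0,0],-1],
    [[0.078,0.007,0.172],[0,0,0],-1],
    [[0.107,0.01,0.227],[0,0,0],-1],
    [[0.107,0.01,0.227],[0,0,0],-1],
  ],
)

```text
time_s: 23.35
tool_pos: [0.5834, -0.2156, 0.2394]
tool_rot: [-0.001, 0.673, 0.74, -0.001]
force: [-5.9, -0.6, -0.0]
finger_gap: 0.0112
gripper_force: 30.0
```

Request:
arm_command(
  deltas=[
    [[0.034,0.003,0.053],[0,0,0],-1],
    [[0.068,0.006,0.105],[0,0,0],-1],
    [[0.106,0.009,0.155],[0,0,0],-1],
    [[0.144,0.013,0.205],[0,0,0],-1],
    [[0.187,0.017,0.251],[0,0,0],-1],
  ],
)

```text
time_s: 23.85
tool_pos: [0.6007, -0.214, 0.2642]
tool_rot: [-0.002, 0.673, 0.74, -0.002]
force: [-10.0, 0.7, 2.8]
finger_gap: 0.011
gripper_force: 30.0
```

Request:
arm_command(
  deltas=[
    [[0.042,0.004,0.046],[0,0,0],-1],
    [[0.088,0.008,0.088],[0,0,0],-1],
    [[0.135,0.012,0.13],[0,0,0],-1],
    [[0.185,0.017,0.168],[0,0,0],-1],
    [[0.235,0.021,0.206],[0,0,0],-1],
  ],
)

```text
time_s: 24.35
tool_pos: [0.6238, -0.2119, 0.2861]
tool_rot: [-0.002, 0.673, 0.74, -0.002]
force: [-11.2, 0.3, 9.2]
finger_gap: 0.0113
gripper_force: 30.0
```

Request:
arm_command(
  deltas=[
    [[0.053,0.005,0.034],[0,0,0],-1],
    [[0.106,0.01,0.067],[0,0,0],-1],
    [[0.162,0.015,0.096],[0,0,0],-1],
    [[0.217,0.02,0.124],[0,0,0],-1],
    [[0.275,0.025,0.148],[0,0,0],-1],
  ],
)

```text
time_s: 24.85
tool_pos: [0.6538, -0.2094, 0.3022]
tool_rot: [0.001, 0.673, 0.74, -0.0]
force: [-5.9, -0.6, 6.6]
finger_gap: 0.011
gripper_force: 30.0
```

Request:
arm_command(
  deltas=[
    [[0.058,0.005,0.024],[0,0,0],-1],
    [[0.118,0.01,0.043],[0,0,0],-1],
    [[0.177,0.016,0.061],[0,0,0],-1],
    [[0.238,0.022,0.074],[0,0,0],-1],
    [[0.299,0.027,0.087],[0,0,0],-1],
  ],
)

```text
time_s: 25.35
tool_pos: [0.6848, -0.2065, 0.3096]
tool_rot: [0.001, 0.673, 0.74, 0.001]
force: [-4.2, -0.5, 4.1]
finger_gap: 0.0108
gripper_force: 30.0
```

Request:
arm_command(
  deltas=[
    [[0,0,0],[0,0,0],-1],
    [[0,0,0],[0,0,0],-1],
    [[0,0,0],[0,0,0],-1],
    [[0,0,0],[0,0,0],-1],
    [[0,0,0],[0,0,0],-1],
  ],
)

```text
time_s: 25.85
tool_pos: [0.6853, -0.2065, 0.3095]
tool_rot: [0.002, 0.673, 0.74, 0.001]
force: [-3.0, -1.1, 5.2]
finger_gap: 0.0113
gripper_force: 30.0
```

Run:
```python
from h import *
o=st(); p=o['tool_pos']
# angle from height alone, and from horizontal travel alone
r=np.hypot(.135,.05); a0=np.arctan2(.05,-.135)
print('from z',np.degrees(a0-np.pi+np.arcsin((p[2]-.166)/r)), np.degrees(a0-np.arcsin((p[2]-.166)/r)))
dx=np.hypot(p[0]-.5732,p[1]+.2166); print('from x',np.degrees(a0-np.arccos((dx-.135)/r)))
a,_=snap('scene','s3.png'); b=cv2.imread('pics/s2.png')
d=cv2.absdiff(cv2.imread('pics/s3.png'),b)[190:310,365:500]; print('basket area diff',d.mean().round(2),d.max())
```

```text
t 25.85 pos [ 0.6853 -0.2065  0.3095] yaw 95.45 z [ 0.004 -0.001 -1.   ] F [-3.  -1.1  5.2] gap 0.0113 gf 30.0 q [ 0.4   0.68 -0.31  1.18  0.2   1.3   0.21]
from z 65.25355434599926 74.10017199467484
from x 60.69899666324584
basket area diff 2.75 29
```

The lid stands at about 60.7° by horizontal travel, with the grip at 30 N, the forces small and the basket region unchanged. Handing in.

```bash
python3 -c "
from bench import ctrl
print(ctrl.sign_off())"
```

```text
the job is handed in; nothing more can be done
None
```

The heat sink and solenoid stand upright in the basket's two end compartments, and the gripper is holding the lid at about 60° (60.7° worked out from the arm's travel); the job is handed in at about 26 s, with no pass or fail result shown.

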